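# Unlock the lid stay and shut the gauge case

### The job

Shut the gauge case on the bench: lift the knee of its folding lid stay by the black handle past centre to unlock it, then lower the lid gently without ever letting it drop, and press its front edge down until the catch holds it fully shut. Do not force the stay or press hard on the lid, leave the other things on the bench as they are, and let go at the end.

Things in the scene. Friction and masses are not known exactly. Their poses are not given: they have to be found in the camera images.
- case: Grey steel gauge case, 220 (x) by 240 (y) by 120 mm (z), fixed, open on top, a gauge in black foam inside; yaw within 0.3 rad. Origin: centre of its underside; axes along its sides, z up. The lid's hinge runs along x on the +y rim (y +120, z 120 mm); its front is the -y side. The folding stay is outside its -x end, the one nearest the robot.
- stay_handle (a point): Centre of the stay's handle: a round, level black bar, 16 mm thick, 70 mm long, along the case's x, 36 to 106 mm out from its -x end; low bystanders may stand beneath. Fixed to the stay's lower arm, it circles stay_pivot at 70 mm, from 41 deg above the case's +y (locked) up, over the top and down to the -y side: 105 deg (1.83 rad) till the lid is shut.
- stay_pivot (a point): Point on the stay's lower pivot axis (parallel to the case's x) in the plane of stay_handle, which is 71 mm out from the case's end; the pivot pin itself is on the case's end, 50 mm to the -y side of the middle and 78 mm above the bench.
- lid_front (a point): On the lid's outer face, half-way along the front: 215 mm from the hinge, 32 mm from the free edge. Lid: grey steel tray, 230 by 247 by 24 mm, about 0.8 kg; open it leans 70 deg from shut, outer face to +y. A lowered lid rests on the spring catch, this point about 17 mm too high; some 4 to 12 N down here pushes it through onto a rubber bumper: shut, this point is 129 to 147 mm above the bench.
- lid (a joint): How far the lid has been lowered about its hinge, rad: 0 standing open; resting on the catch 1.06 to 1.17; held shut 1.15 to 1.24. These vary because catch and bumper are screwed on together at an unmeasured height (16 mm of play): where the lid is home must be felt (resistance, a click, then a firm stop).
- bumper (a joint): How far the sprung rubber bumper inside the case's front is squeezed by the lid, m: 0 before the lid touches it, 0.008 at its firm stop. The lid is home at 0.0065 to 0.008; less, and it has not gone right through the catch. The bumper pushes back with only 0.5 to 2.5 N.
- knee (a joint): Bend of the stay's knee, rad: 0 locked on its stop, 0.10 arms in line (centre), 2.57 lid shut. Arms: 70 mm lower, 128 mm upper (to the lid's end, 100 mm from the hinge). A spring and the lid's weight hold it locked: 6 to 11 N on the handle along its circle lifts it. Let go early, it springs back; from about 0.8 rad of handle turn the lid's weight drags it on, with up to 20 N.
- spanner: Bystander: open-ended steel spanner, 170 mm, lying beside the case's front. Origin: centre of its underside.
- reagent: Bystander: amber reagent bottle, 150 mm tall, 64 mm wide. Origin: centre of its underside.
- jar: Bystander: white plastic jar, 90 mm tall, 60 mm wide. Origin: centre of its underside.
- beaker: Bystander: glass beaker, 90 mm tall, 72 mm wide. Origin: centre of its underside.
- union: Bystander: brass pipe union, 50 mm tall, 32 mm wide, standing just before the case's stay end. Origin: centre of its underside.
- plug: Bystander: steel plug, 35 mm tall, 44 mm wide, standing just before the case's stay end. Origin: centre of its underside.
- flange: Bystander: flat steel ring, 80 mm wide, 16 mm high. Origin: centre of its underside.

How it is judged:
On the way, in this order (a step that is already met when the one before it is completed fails the run):
1. the knee is lifted past centre with the fingers on the stay, the lid still standing (value of joint knee above 0.2 rad and value of joint lid below 0.4 rad and contact force between the fingers and stay above 0.5 N), for 0.1 s.
2. the lid is lowered onto its catch (value of joint lid above 1.03 rad), for 0.2 s.
At the end, for the whole second after the job is handed in: The lid has gone through its catch and lies on the bumper (lid joint above 1.13 rad, bumper squeezed by more than 6 mm of its 8), at rest and let go (value of joint lid above 1.13 rad and value of joint bumper above 0.006 m and velocity of joint lid below 0.05 rad/s and contact force between the fingers and anything else below 0.1 N); the robot touches nothing.
It fails at once if the lid drops: it falls faster than 1.5 rad/s before it reaches the catch (velocity of joint lid above 1.5 rad/s and value of joint lid below 1.03 rad).
It fails at once if the lid is pressed with more than 20 N (contact force between any of the fingers, the arm and lid above 20 N).
It fails at once if the stay is forced: its handle is squeezed or pushed with more than 120 N in all (contact force between the fingers and stay above 120 N).
It fails at once if one of the other things on the bench is moved by more than 20 mm (distance of any of spanner, reagent, jar, beaker, union, plug, flange from where it was at the start of the episode above 0.02 m).
It also fails if it takes over 72 s, if anything falls off the work surface, if the arm or the gripper's body presses on something with over 40 N, if the wrist force passes 120 N, or if a joint passes its speed limit or range.

### The arm

A 6-joint arm with a two-finger parallel gripper is mounted at the origin on the work surface. World frame = base frame: x ahead of the robot, y to its left, z up, the work surface at z = 0. Lengths are in m, angles in rad, forces in N, time in s.
With the tool pointing down it reaches from about 0.35 to 0.975 m from the base axis. Payload 7.1 kg.
Tool frame: the origin (TCP) lies midway between the tips of the shut fingers; the grasp point (between the pads) lies 19 mm behind it (robot.grasp_offset is the distance from the TCP to the grasp point, in m); z points along the fingers, y is the line along which they close (so a half turn about z gives the same grasp; the last joint's range is limited). The gripper opens to 88 mm and grips with 3 to 60 N. Pads are 20 mm wide; open, the fingers measure 115 mm over their backs; the gripper's body (75 mm by 178 mm) begins 61 mm behind the grasp point.
Start: joints at [-1.227, 0.423, 1.63, -0, 1.089, -0.019], TCP at [0.222, -0.584, 0.187] pointing down, gripper open.
Joint ranges: [-3, 3], [-0.9, 2.11], [0.09, 2.58], [-1.31, 4.45], [0.11, 2.69], [-2.54, 2.54]. Speed limits (rad/s): [2.39, 2.39, 3.01, 3.14, 3.14, 3.14].

### API

Orientations are given as a unit quaternion [w, x, y, z].
In Python, from bench import robot gives the robot as it stands. Calls block until the motion is done:
- robot.move_to(position, orientation): joint-space move of the TCP to a pose.
- robot.line_to(position, rot=None, speed=0.15, f_stop=None): straight line of the TCP; rot=None keeps the orientation; speed is the mean speed in m/s. With f_stop (N) it stops when the force on the tool has changed by that much, and returns True; else False.
- robot.move_j(angles): joint-space move.
- robot.grip(opening, squeeze=None): finger opening in m; squeeze is the grip in N (None keeps the last); returns when the fingers have stopped.
- robot.sleep(seconds).
- robot.solve_ik(position, orientation): joint angles nearest the present ones, or None.
- robot.capture(name): name is "side" or "top" or "wrist"; returns a dict with "img" (420x560x3 uint8, blue, green, red), "camera_matrix" (3x3 intrinsics, pixels), "rvec" (rotation vector, rad) and "tvec" (3), from world to camera coordinates, as OpenCV has them. Camera axes: x right, y down, z forward; pixel columns grow to the right and rows downward; lengths in m; the calibration is good to about 2 mm. A picture is of the moment at which its call begins. There is no depth.
A pose or a line that the arm cannot do raises robot.PlanningError and nothing moves.
- robot.job_done(): hands the job in; it is judged then, once.
Readings, each from a call of its own:
- robot.current_t(): time.
- robot.current_joints(): joint angles.
- robot.current_joint_velocities(): joint speeds.
- robot.current_tau(): joint torques, N m.
- robot.current_eef_pos(): TCP position.
- robot.current_ee_rot(): TCP orientation.
- robot.current_contact_force(): force on the tool from outside, world axes, zero at the start.
- robot.current_wrist_torque(): the same for the moment, N m.
- robot.current_opening(): finger opening in m.
- robot.current_grip_force(): force on a finger pad.
Only numpy, scipy, OpenCV 4.12 (cv2) and the standard library are available. Lean on these libraries where they do the work, as an engineer would, in place of code of your own. Each camera call takes 0.05 s, during which the arm holds its last target. There are 200 camera calls.

## Working session

There is one attempt and no reset: what is moved stays moved. The work goes in short steps, each a Python script; the robot and the scene stay as the last script left them, time stands still between calls to the robot, and variables do not carry over. Pictures are saved under pics/ and viewed, at most 10 in all, crops included, and the job is handed in when it is done.

```bash
mkdir -p pics; ls
python3 - <<'E'
from bench import robot
import cv2,numpy as np
for n in("top","side","wrist"):
    c=robot.capture(n); cv2.imwrite(f"pics/{n}0.png",c["img"]); np.savez(f"pics/{n}0.npz",K=c["camera_matrix"],r=c["rvec"],t=c["tvec"])
    R=cv2.Rodrigues(np.array(c["rvec"]))[0]; print(n,(-R.T@np.ravel(c["tvec"])).round(3),R[2].round(2))
print(robot.current_t(),robot.current_ee_rot())
E
```

```text
pics
top [ 0.298 -0.019  1.702] [ 0.19  0.01 -0.98]
side [-0.061  0.614  1.25 ] [ 0.46 -0.46 -0.76]
wrist [ 0.296 -0.556  0.384] [-0.27 -0.1  -0.96]
0.15 [-5.87861663e-04  9.83590302e-01  1.80415519e-01 -1.13076861e-04]
```

View pics/top0.png

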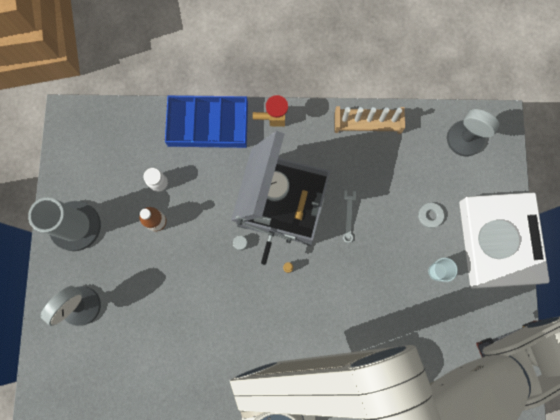

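View pics/side0.png

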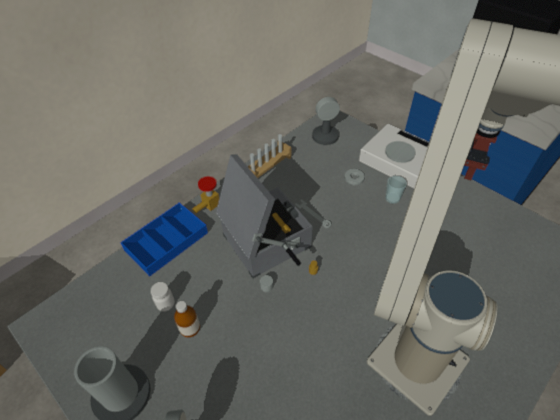

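The top view shows the case near (285,200) with its hinge to the left, the handle at about (267,249), the plug at (240,243) and the union at (288,267). I'll enlarge both views.

Run:
```python
import cv2
a=cv2.imread("pics/top0.png")[125:275,225:365]; cv2.imwrite("pics/topc.png",cv2.resize(a,None,fx=4,fy=4,interpolation=cv2.INTER_CUBIC))
a=cv2.imread("pics/side0.png")[150:300,205:335]; cv2.imwrite("pics/sidec.png",cv2.resize(a,None,fx=4,fy=4,interpolation=cv2.INTER_CUBIC))
```

```text
(no output)
```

View pics/topc.png

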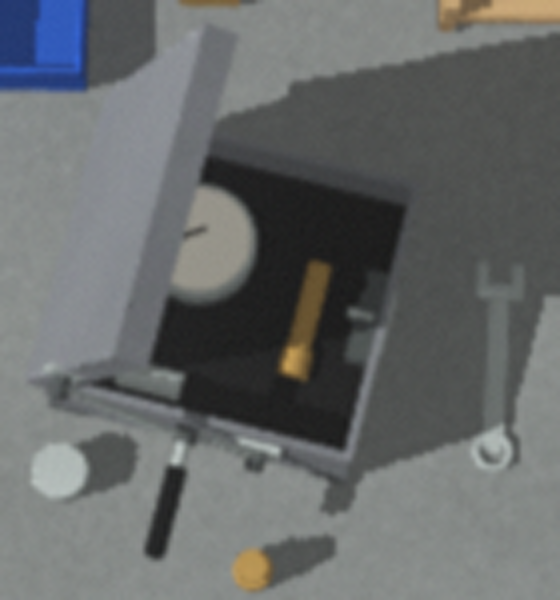

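View pics/sidec.png

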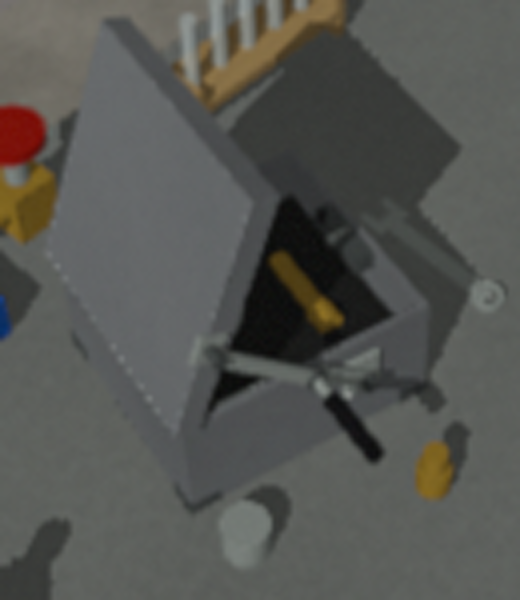

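```bash
cat > geo.py <<'E'
import numpy as np,cv2
from scipy.optimize import least_squares
C={n:np.load(f"pics/{n}0.npz") for n in("top","side")}
O={"top":(225,125),"side":(205,150)}
def px(n,u,v): return (np.array([u,v])+.5)/4-.5+O[n]
def proj(n,P): return cv2.projectPoints(np.float64(P).reshape(-1,3),C[n]['r'],C[n]['t'],C[n]['K'],None)[0][:,0]
def onplane(n,uv,z):
    K,R,t=C[n]['K'],cv2.Rodrigues(C[n]['r'])[0],np.ravel(C[n]['t'])
    d=R.T@np.linalg.solve(K,[*uv,1]); o=-R.T@t
    return o+d*(z-o[2])/d[2]
def T(p,P):
    c,s=np.cos(p[2]),np.sin(p[2]); P=np.atleast_2d(P)
    return np.c_[p[0]+c*P[:,0]-s*P[:,1],p[1]+s*P[:,0]+c*P[:,1],P[:,2]]
E
cat > fit.py <<'E'
from geo import *
obs=[("top",410,190,(110,-120,120)),("top",353,466,(-110,-120,120)),("top",155,554,(-216,2.8,124)),("top",176,468,(-146,2.8,124)),
("side",428,305,(-110,-120,120)),("side",377,457,(-216,2.8,124)),("side",332,398,(-146,2.8,124)),("side",190,507,(-110,120,0))]
f=lambda p:np.ravel([proj(n,T(p,np.array(P)/1e3))[0]-px(n,u,v) for n,u,v,P in obs])
r=least_squares(f,[.55,0,-.2],loss='soft_l1'); print(r.x.round(4)); print(r.fun.reshape(-1,2).round(1))
p=r.x; np.save("case.npy",p)
for nm,P in dict(handle=(-.181,.0028,.1239),pivot=(-.181,-.05,.078)).items(): print(nm,T(p,P).round(4))
for nm,n,u,v,z in(("union","top",252,570,.05),("plug","top",60,471,.035),("union","side",437,447,.05),("plug","side",245,517,.035)):
    w=onplane(n,px(n,u,v),z); c,s=np.cos(p[2]),np.sin(p[2]); d=w[:2]-p[:2]; print(nm,w.round(3),"case",np.round([c*d[0]+s*d[1],-s*d[0]+c*d[1]],3))
E
python3 fit.py
```

```text
[ 0.634  -0.0022 -0.2434]
[[ 2.9 -0.9]
 [-0.8 -0.2]
 [-0.8  1.7]
 [ 0.2  0.2]
 [ 0.2 -0.3]
 [ 0.1 -0.2]
 [-0.7 -0.8]
 [ 0.2  1.1]]
handle [[0.459  0.0441 0.1239]]
pivot [[ 0.4463 -0.0071  0.078 ]]
union [ 0.425 -0.021  0.05 ] case [-0.198 -0.069]
plug [0.501 0.13  0.035] case [-0.161  0.096]
union [ 0.427 -0.026  0.05 ] case [-0.195 -0.073]
plug [0.503 0.127 0.035] case [-0.159  0.094]
```

```bash
cat > arm.py <<'E'
from bench import robot
from geo import T
import numpy as np,cv2
from scipy.spatial.transform import Rotation as Rot
p=np.load("case.npy")
def quat(tilt=0):
    "tool down, camera toward the robot; tilt>0 leans the gripper toward case -y"
    R0=np.array([[-1,0,0],[0,1,0],[0,0,-1]],float).T
    R=Rot.from_euler('z',p[2])*Rot.from_euler('x',tilt)*Rot.from_matrix(R0)
    return R.as_quat(scalar_first=True)
def tcp(P,tilt=0,back=.019):
    "TCP so that the point 'back' behind it lies at case point P"
    z=Rot.from_quat(quat(tilt),scalar_first=True).apply([0,0,1])
    return T(p,P)[0]+back*z
def say(s=''): print(s,round(robot.current_t(),2),np.round(robot.current_eef_pos(),4),np.round(robot.current_contact_force(),1),round(robot.current_opening(),4),np.round(robot.current_grip_force(),1))
E
python3 - <<'E'
from arm import *
robot.line_to([.222,-.584,.33],speed=.2)
P=(-.190,.0028,.124)
robot.move_to(tcp((P[0],P[1],.33)),quat()); say()
robot.line_to(tcp((P[0],P[1],.224)),speed=.1); say()
c=robot.capture("wrist"); cv2.imwrite("pics/w1.png",c["img"]); np.savez("pics/w1.npz",K=c["camera_matrix"],r=c["rvec"],t=c["tvec"])
print(cv2.projectPoints(T(p,[(-.146,.0028,.124),(-.216,.0028,.124),(-.110,-.12,.12),(-.110,.12,.12)]),np.array(c["rvec"]),np.array(c["tvec"]),c["camera_matrix"],None)[0][:,0].round(1), robot.current_joints())
E
```

```text
3.4 [0.4505 0.0458 0.311 ] [ 0.  -0.5 -0.3] 0.0875 0.0
 4.61 [0.4508 0.0463 0.2055] [0.2 0.6 0.1] 0.0878 0.0
[[281.2 249.2]
 [281.1 182.5]
 [168.2 278.5]
 [389.2 278. ]] [ 7.61772100e-02  1.40552364e-01  1.97772513e+00  1.21340589e-05
  1.02201694e+00 -1.25128535e+00]
```

View pics/w1.png

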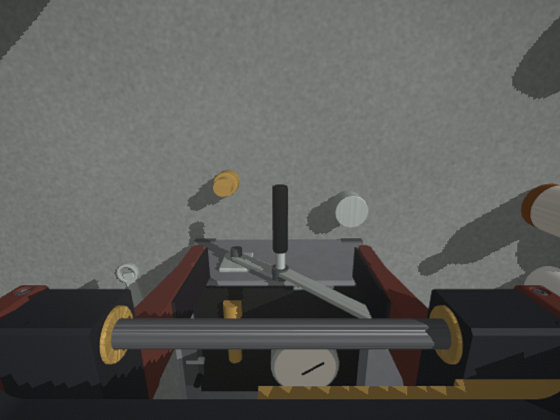

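The handle lies at column 280.5, rows 185–252, against a prediction of 281, rows 182–249. That confirms yaw and y, and puts x about 3 mm nearer the case. I'll go down and grip.

Run:
```python
from arm import *
p[:2]+=.003*np.array([np.cos(p[2]),np.sin(p[2])]); np.save("case.npy",p)
P=(-.193,.0028,.124)
print(robot.line_to(tcp(P),speed=.06,f_stop=6)); say()
robot.grip(.03); say('pre')
robot.grip(0,squeeze=35); say('grip')
```

```text
False
 6.47 [0.4505 0.0463 0.1053] [0.5 0.6 0.2] 0.0878 0.0
pre 7.47 [0.4503 0.0463 0.105 ] [-0.6 -0.7  0.1] 0.03 0.0
grip 8.09 [0.4503 0.0463 0.105 ] [ 0.2 -0.6  0.3] 0.0004 0.0
```

The fingers shut on nothing, so I'll look.

Run:
```python
from arm import *
c=robot.capture("wrist"); cv2.imwrite("pics/w2.png",c["img"])
c=robot.capture("side"); cv2.imwrite("pics/s2.png",cv2.resize(c["img"][130:280,205:405],None,fx=4,fy=4,interpolation=cv2.INTER_CUBIC))
```

```text
(no output)
```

View pics/w2.png

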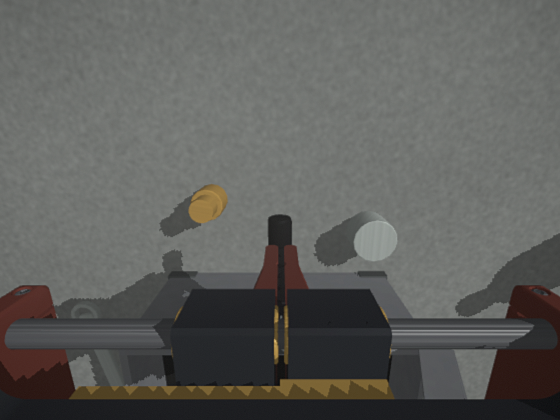

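View pics/s2.png

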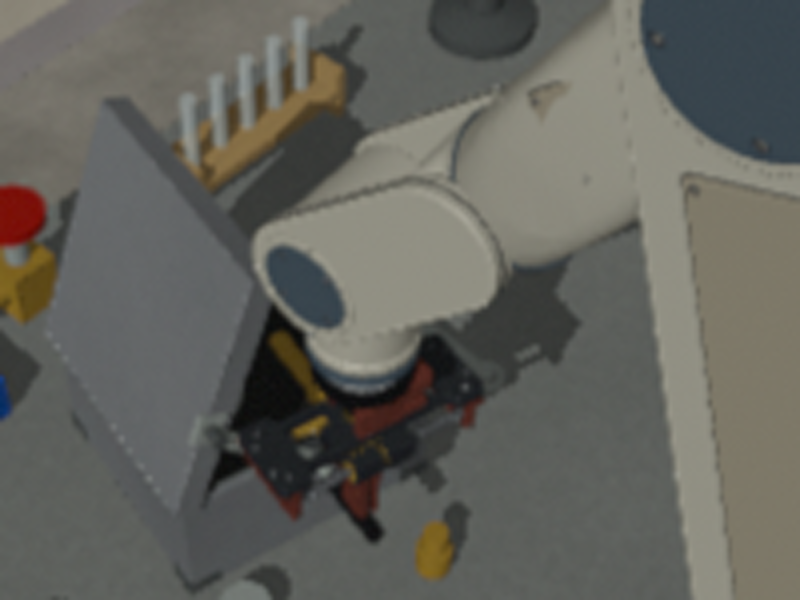

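Run:
```python
from arm import *
from geo import *
w1=np.load("pics/w1.npz")
c=robot.capture("wrist"); C["w1"]=w1; C["w2"]=dict(K=c["camera_matrix"],r=np.array(c["rvec"]),t=np.array(c["tvec"]))
def P(n): 
    return C[n]['K']@np.c_[cv2.Rodrigues(C[n]['r'])[0],np.ravel(C[n]['t'])]
def tri(obs):
    A=np.vstack([np.outer(uv,P(n)[2])-P(n)[:2] for n,uv in obs]); X=np.linalg.svd(A)[2][-1]; X=X[:3]/X[3]
    return X.round(4),[np.round(proj(n,X)[0]-uv,1) for n,uv in obs]
outer=[("top",px("top",155,554)),("side",px("side",377,457)),("w1",(280.5,185)),("w2",(280,216))]
inner=[("top",px("top",176,468)),("side",px("side",332,398)),("w1",(280.5,252))]
print(tri(outer)); print(tri(outer[:2])); print(tri(outer[2:])); print(tri(inner)); print(tri(inner[:2]))
print(proj("w2",robot.current_eef_pos()), proj("w2",T(p,[(-.216,.0028,.124),(-.216,.0028,.08)])))
for n in("w1","w2"):
    R=cv2.Rodrigues(C[n]['r'])[0]; print((-R.T@np.ravel(C[n]['t'])).round(4),R[2].round(3))
```

```text
(array([0.4295, 0.0503, 0.1162]), [array([0.1, 0.4]), array([-0.5, -0. ]), array([-0.5,  0.9]), array([-0.1,  0.5])])
(array([0.4297, 0.0502, 0.1162]), [array([0.2, 0.3]), array([-0.5, -0.1])])
(array([0.4277, 0.0511, 0.1213]), [array([-0.2, -0. ]), array([0.3, 0. ])])
(array([0.4931, 0.0356, 0.122 ]), [array([0.3, 0.2]), array([-0.7, -0.5]), array([ 0.7, -3.5])])
(array([0.4928, 0.0357, 0.1205]), [array([0.3, 0.4]), array([-0.7, -0.1])])
[[281.55000188 239.58249253]] [[281.59416652 217.29098559]
 [281.43558923 200.43823023]]
[0.3731 0.0651 0.4039] [ 0.282 -0.07  -0.957]
[0.3728 0.0651 0.3035] [ 0.281 -0.07  -0.957]
```

Run:
```python
from arm import *
say(); c=robot.capture("wrist")["img"]; cv2.imwrite("pics/w3.png",cv2.resize(c[190:330,190:370],None,fx=4,fy=4,interpolation=cv2.INTER_CUBIC))
```

```text
8.24 [0.4503 0.0463 0.105 ] [-0.9 -0.2  0.1] 0.0006 0.0
```

View pics/w3.png

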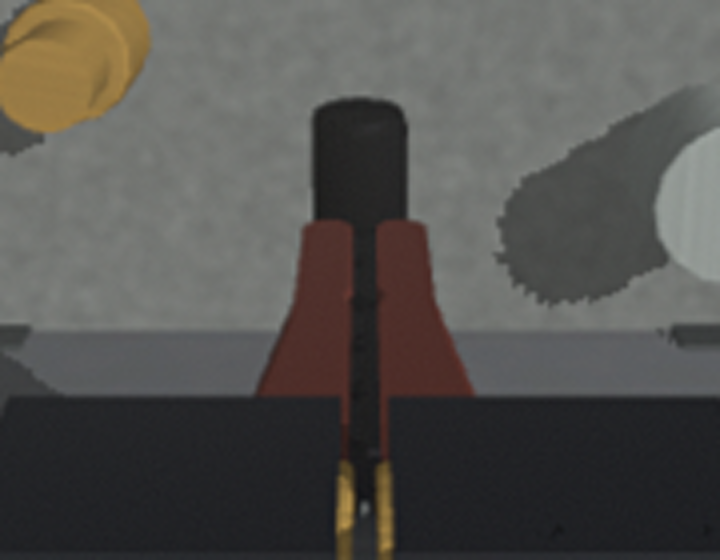

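Run:
```python
from arm import *
print(robot.grasp_offset)
c=robot.capture("wrist"); 
for x in(-.203,-.193):
  for z in(.095,.105,.115,.125,.135,.145):
    print(x,z,cv2.projectPoints(T(p,[(x,-.0078,z),(x,.0132,z)]),np.array(c["rvec"]),np.array(c["tvec"]),c["camera_matrix"],None)[0][:,0].round(1).tolist())
```

```text
0.0187
-0.203 0.095 [[267.4, 222.2], [295.4, 222.1]]
-0.203 0.105 [[266.8, 226.6], [296.0, 226.6]]
-0.203 0.115 [[266.1, 231.5], [296.8, 231.4]]
-0.203 0.125 [[265.4, 236.8], [297.6, 236.7]]
-0.203 0.135 [[264.6, 242.7], [298.5, 242.6]]
-0.203 0.145 [[263.7, 249.2], [299.4, 249.2]]
-0.193 0.095 [[267.6, 234.7], [295.2, 234.6]]
-0.193 0.105 [[267.0, 239.6], [295.9, 239.5]]
-0.193 0.115 [[266.4, 245.0], [296.6, 244.9]]
-0.193 0.125 [[265.6, 250.9], [297.4, 250.8]]
-0.193 0.135 [[264.9, 257.4], [298.2, 257.4]]
-0.193 0.145 [[264.0, 264.7], [299.2, 264.6]]
```

The shut fingers show whole in front of the bar, so their tips must be above it despite the reported TCP height. I'll feel for it gently.

Run:
```python
from arm import *
q=robot.current_eef_pos(); say()
print(robot.line_to([q[0],q[1],q[2]-.025],speed=.02,f_stop=4)); say()
```

```text
8.34 [0.4503 0.0463 0.105 ] [-0.2  0.1  0.3] 0.0004 0.0
True
 8.98 [0.4504 0.0464 0.0955] [-0.3  1.   6.5] 0.0005 3.3
```

Contact came at a reported z of 0.0955, with the bar's top at about 0.130. The real tips are therefore about 34 mm above the reported TCP, which agrees with the picture. I'll use that offset and re-grip.

Run:
```python
from arm import *
P=np.array((-.199,.0028,.124)); B=.0345+.015
q=robot.current_eef_pos(); robot.line_to([q[0],q[1],.12],speed=.1)
robot.grip(.088)
up=tcp(P,0,B); up[2]=.12
robot.line_to(up,speed=.1)
print(robot.line_to(tcp(P,0,B),speed=.05,f_stop=5)); say()
robot.grip(.028); say('pre')
robot.grip(0,squeeze=35); say('grip')
```

```text
False
 12.07 [0.4447 0.0478 0.0747] [ 0.7 -0.7 -0.7] 0.088 0.0
pre 13.09 [0.4445 0.0477 0.0745] [ 0.2  0.1 -0.1] 0.0279 0.0
grip 13.46 [0.4442 0.047  0.0745] [-0.9 -5.1  0.9] 0.0153 35.0
```

Run:
```python
from arm import *
robot.grip(0,squeeze=40)
q0=robot.current_eef_pos(); np.save("q0.npy",q0)
ey=np.array([-np.sin(p[2]),np.cos(p[2]),0]); ez=np.array([0,0,1.]); t0=np.radians(41)
for d in range(45,86,4):
    t=np.radians(d); g=q0+.07*((np.cos(t)-np.cos(t0))*ey+(np.sin(t)-np.sin(t0))*ez)
    robot.line_to(g,speed=.04); f=np.array(robot.current_contact_force()); m=robot.current_wrist_torque()
    print(d,np.round([f@ey,f[2],f@np.array([np.cos(p[2]),np.sin(p[2]),0])],1),np.round(m,1),round(robot.current_opening(),4),np.round(robot.current_grip_force(),1))
    if np.linalg.norm(f)>40: break
say()
c=robot.capture("side"); cv2.imwrite("pics/s4.png",cv2.resize(c["img"][110:300,205:405],None,fx=3,fy=3,interpolation=cv2.INTER_CUBIC))
```

```text
45 [ 4.6 -5.3  0.7] [ 1.1 -0.4  0. ] 0.0153 40.0
49 [ 8.  -1.2 -1.7] [ 1.5 -0.2 -0. ] 0.0153 40.0
53 [ 9.8  1.8 -2.2] [ 2.  -0.1  0. ] 0.0151 40.0
57 [12.1  4.6 -3.1] [2.6 0.  0.1] 0.015 40.0
61 [14.8 10.9 -7. ] [3.  0.3 0.1] 0.015 40.0
65 [17.3 15.5 -8. ] [3.5 0.5 0.1] 0.0151 40.0
69 [ 19.1  22.3 -10.4] [4.1 0.7 0.1] 0.015 40.0
73 [ 17.   24.8 -10.2] [ 4.   0.7 -0.1] 0.0149 40.0
77 [13.1 24.  -9. ] [2.8 0.7 0. ] 0.0153 40.0
81 [10.2 22.2 -7.8] [2.3 0.6 0.1] 0.0149 40.0
85 [ 8.1 17.3 -6.3] [2.  0.3 0.1] 0.0151 40.0
 16.71 [0.434  0.0028 0.0999] [-4.1  9.4 17.3] 0.0151 40.0
```

View pics/s4.png

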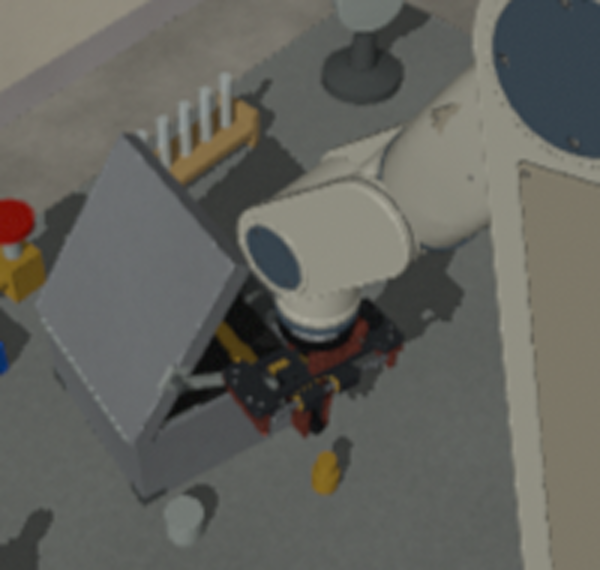

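The stay followed: the knee is past centre and the lid still stands. I'll carry on round the arc with radial compliance.

Run:
```python
from arm import *
q0=np.load("q0.npy")
ey=np.array([-np.sin(p[2]),np.cos(p[2]),0]); ez=np.array([0,0,1.]); t0=np.radians(41); r=.07
o=q0-.07*(np.cos(t0)*ey+np.sin(t0)*ez)
for d in np.arange(87,147,2.5):
    t=np.radians(d); er=np.cos(t)*ey+np.sin(t)*ez; et=-np.sin(t)*ey+np.cos(t)*ez
    fr=np.array(robot.current_contact_force())@er; r+=np.clip(fr*6e-5,-.001,.001)
    robot.line_to(o+r*er,speed=.04); f=np.array(robot.current_contact_force())
    print(d,"r %.4f rad %.1f tan %.1f"%(r,f@er,f@et),f.round(1),round(robot.current_opening(),4))
    if np.linalg.norm(f)>40 or (d>122 and f@et<-8): break
np.save("arc.npy",[d,r]); say()
```

```text
87.0 r 0.0710 rad 10.5 tan -5.8 [-1.4  6.9 10.2] 0.015
89.5 r 0.0716 rad 7.7 tan -6.0 [-0.1  6.3  7.6] 0.0148
92.0 r 0.0721 rad 8.6 tan -5.0 [-0.4  4.9  8.8] 0.0148
94.5 r 0.0726 rad 6.6 tan -5.0 [0.2 4.5 6.9] 0.015
97.0 r 0.0729 rad 5.8 tan -5.4 [-0.4  4.9  6.5] 0.015
99.5 r 0.0733 rad 8.1 tan -3.8 [-1.6  2.9  8.6] 0.0151
102.0 r 0.0738 rad 6.2 tan -4.0 [-1.1  2.9  6.9] 0.0152
104.5 r 0.0741 rad 4.2 tan -3.3 [-0.3  2.2  4.9] 0.0151
107.0 r 0.0744 rad 2.6 tan -3.1 [1.1 2.  3.4] 0.0149
109.5 r 0.0745 rad -1.7 tan -2.1 [ 3.5  1.8 -0.9] 0.015
112.0 r 0.0744 rad -1.2 tan -0.8 [ 4.   0.3 -0.8] 0.0148
114.5 r 0.0743 rad -1.8 tan 0.2 [ 3.9 -0.4 -1.7] 0.0152
117.0 r 0.0742 rad -3.4 tan 0.8 [ 4.5 -0.2 -3.4] 0.0151
119.5 r 0.0740 rad -2.5 tan 3.5 [ 4.4 -2.9 -3.9] 0.0153
122.0 r 0.0739 rad -3.5 tan 1.8 [ 4.6 -0.9 -3.9] 0.0151
124.5 r 0.0737 rad -2.2 tan 3.8 [ 4.1 -2.9 -4. ] 0.0152
127.0 r 0.0735 rad -3.0 tan 6.1 [ 4.6 -4.2 -6.1] 0.015
129.5 r 0.0734 rad -2.3 tan 8.0 [ 1.9 -5.3 -6.9] 0.0151
132.0 r 0.0733 rad -3.5 tan 9.2 [ 1.9 -5.1 -8.7] 0.0149
134.5 r 0.0731 rad -8.5 tan 10.6 [  3.7  -2.6 -13.5] 0.0149
137.0 r 0.0726 rad -5.4 tan 12.3 [  1.4  -4.9 -12.7] 0.0153
139.5 r 0.0723 rad -6.3 tan 13.0 [  2.5  -4.4 -14. ] 0.015
142.0 r 0.0720 rad 1.7 tan -12.5 [-3.7  7.5 10.9] 0.0151
 22.51 [ 0.4178 -0.0583  0.0737] [-3.7  7.5 10.9] 0.0151 40.0
```

The tangential force flipped from +13 N to −12.5 N at 142°, so the lid is resting on the catch. I'll let go, rise, and probe the front of the lid.

Run:
```python
from arm import *
robot.grip(.06); say('open')
q=robot.current_eef_pos(); robot.line_to([q[0],q[1],.24],speed=.15); robot.grip(0,squeeze=20)
a=tcp((0,-.095,.26),0,.0345); robot.line_to(a,speed=.2)
c=robot.capture("side"); cv2.imwrite("pics/s5.png",cv2.resize(c["img"][110:300,205:405],None,fx=3,fy=3,interpolation=cv2.INTER_CUBIC))
robot.line_to(tcp((0,-.095,.185),0,.0345),speed=.08,f_stop=4); say('above')
robot.sleep(.3); say()
print(robot.line_to(tcp((0,-.095,.13),0,.0345),speed=.01,f_stop=2.5)); say('touch')
```

```text
open 23.35 [ 0.4178 -0.0593  0.0728] [ 1.2  0.3 -0.1] 0.0602 0.0
above 27.9 [ 0.6145 -0.0952  0.151 ] [-0.6 -0.3  0.5] 0.0001 0.0
 28.2 [ 0.6142 -0.0952  0.1509] [ 0.5 -0.2 -0.2] 0.0007 0.0
True
touch 31.03 [ 0.614  -0.0952  0.1231] [-0.2 -0.1  4. ] 0.0004 1.7
```

View pics/s5.png

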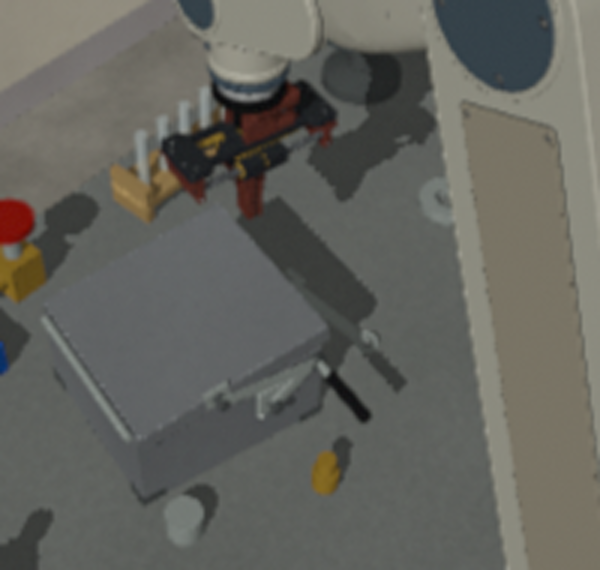

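The lid lies nearly shut, and the fingers touched it at a true height of 158 mm. Next I'll press in small steps, feeling for the click and then the firm stop.

```bash
cat > press.py <<'E'
from arm import *
q=np.array(robot.current_eef_pos()); z0=.1231; fm=0; log=[]
for i in range(60):
    q[2]-=.0005; robot.line_to(q,speed=.01); f=np.mean([robot.current_contact_force()[2] for _ in range(3)]); z=robot.current_eef_pos()[2]
    log.append(("%.1f:%.1f"%((z0-z)*1e3,f)))
    if f>14.5 or robot.current_t()>58: break
print(*log); say()
E
python3 press.py
```

```text
0.1:5.2 0.3:7.6 0.5:10.3 0.9:10.7 1.4:9.7 1.9:10.4 2.7:8.2 3.2:8.3 3.6:8.1 4.4:7.2 4.9:7.2 5.4:6.9 5.8:7.5 6.5:5.2 7.0:5.7 7.7:4.4 8.2:4.9 9.0:3.4 9.4:3.7 9.9:5.7 10.5:2.9 11.0:3.8 11.6:2.7 12.0:3.3 12.6:1.8 13.1:2.5 13.6:0.3 14.1:1.4 14.6:1.4 15.0:1.7 15.6:1.3 16.2:0.4 16.6:0.0 17.1:0.5 17.6:0.2 17.9:1.1 18.3:2.9 18.6:4.8 18.9:6.6 19.1:8.4 19.3:11.6 19.5:13.6 19.8:16.0
 41.78 [ 0.6141 -0.0953  0.1033] [-4.7  0.3 16. ] 0.0003 7.7
```

Run:
```python
from arm import *
q=np.array(robot.current_eef_pos())
robot.line_to([q[0],q[1],.125],speed=.03); robot.sleep(.5); say()
print(robot.line_to([q[0],q[1],.100],speed=.01,f_stop=2.5)); say('retouch')
robot.line_to([q[0],q[1],.20],speed=.08); robot.sleep(.5); say()
```

```text
43.21 [ 0.6141 -0.0953  0.125 ] [-0.   0.   0.5] 0.0004 0.0
True
retouch 45.08 [ 0.6141 -0.0954  0.1037] [-0.3  0.4  3.9] 0.0006 2.3
 46.93 [ 0.6141 -0.0953  0.2   ] [ 0.1 -0.5 -0.3] 0.0005 0.0
```

```bash
python3 -c "
from bench import robot
print(robot.job_done())"
```

```text
the job is handed in; nothing more can be done
None
```

The gauge case is shut and the job is handed in at about 47 s. The lid clicked through its catch onto a firm stop (16 N peak press), a light re-touch found it still held there, and the gripper is clear. I saw nothing disturbed in the later pictures but didn't measure the other items' positions. The reported TCP sat about 34 mm below the real fingertips, so the first grip closed above the handle and had to be redone.

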